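Start a self-tapping cover screw

TASK

One cover screw of the junction box still stands proud in its plain pilot hole: take the stubby driver out of its stand, seat its cross bit in that screw, and push down firmly (about 20 N, never more than 35 N) while turning clockwise, so that the screw cuts its first thread. Stop after about a quarter turn (80 to 125 degrees), leaving the screw standing; drive it no further. Put the driver back upright and fully down in its stand, turn the screw with the driver only, and leave the other things on the worktop alone.

Things in the scene. Friction and masses are not known exactly. Their poses are not given: they have to be found in the camera images.
- junction_box: Fixed grey plastic junction box, 92 x 132 mm, flat cover on top at 52 mm, two black cable glands on its +y end. Origin: centre of its underside; x along the short side, y along the long side. Pan-head screws (7 mm tall, 23 mm across) at the corners, x = +-31, y = +-51 mm; three are home on the cover, the one at x = +31, y = -51 mm stands 7 mm higher on its bare threaded shank.
- screw_mouth (a point): Centre of the top face of the proud screw's head, 66 mm above the worktop at first; sinks and turns with the screw. z up. In it a cross recess: four V grooves, 4 mm deep, 8 mm wide at the top, 45 degree flanks, running out along this point's +-x and +-y. It takes the driver's bit every 90 degrees and guides it in from 1.5 mm and 0.3 rad off.
- screw (a joint): Angle the upright proud screw is turned in, rad: 0 as found, grows clockwise from above. Sinks 2 mm per quarter turn, stays where left; resists with 0.13 N m; pushing alone does not turn it. Turned with under about 15 N of push the bit rides up out of the recess; 17 to 25 N is right, over 35 N the plastic cracks. The screw does not give: feel the push and follow the screw as it sinks.
- driver_tip (a point): Tip of the stubby driver's steel cross bit, on its axis; z points up along the driver to the handle, x and y along the bit's fins. Fins: 14 mm from end to end, V-shaped below (45 degree flanks), 10 mm tall. Above them a 12 mm shank to 45 mm above the tip, then the round black handle, 30 mm in diameter, from 45 to 115 mm above the tip. 0.1 to 0.17 kg.
- driver_grip (a point): Middle of the driver's handle, 80 mm above the bit's tip, on the axis; axes as driver_tip. The round handle can be gripped from above at any yaw.
- driver: The whole stubby driver; origin and axes as driver_tip.
- driver_stand_hole0 (a point): Centre of the mouth of the hole in the fixed aluminium driver stand, a block 70 x 70 x 50 mm tall; mouth on its top face. The hole is vertical, 23 mm in diameter, chamfered, and goes right through. The driver hangs in it bit down, the underside of its handle resting on the top face, the tip 45 mm below the mouth.
- jar_white: Bystander: white screw-top sample jar, 49 mm across, 52 mm tall. Origin: centre of its underside.
- pot_cream: Bystander: small cream-coloured pot, 36 mm across, 33 mm tall. Origin: centre of its underside.
- marker_black: Bystander: marker pen lying along its y axis, 12 x 122 x 14 mm. Origin: centre of its underside.
There are look-alikes about, which are no part of the job. There is more than one size of the junction_box; the job needs the smallest.

How it is judged:
By the outcome, as a careful person would: the job done as asked, in the order asked, and still so for the second after the job is handed in, with the robot touching nothing.
It also fails if it takes over 61 s, if anything falls off the work surface, if the arm or the gripper's body presses on something with over 40 N, if the wrist force passes 120 N, or if a joint passes its speed limit or range.

ROBOT

A 6-joint arm with a two-finger parallel gripper is mounted at the origin on a cart in front of the work surface, level with it; the furniture and walls round the work are solid. World frame = base frame: x ahead of the robot, y to its left, z up, the work surface at z = 0. Lengths are in m, angles in rad, forces in N, time in s.
With the tool pointing down it reaches from about 0.35 to 0.975 m from the base axis. Payload 4.9 kg.
Tool frame: the origin (TCP) lies on the mounting face of the last link; the fingertips stand 173 mm ahead of it and the grasp point (between the pads) lies 155 mm ahead of it; z points along the fingers, y is the direction in which the jaws open and shut (so a half turn about z gives the same grasp; the last joint's range is limited). The gripper opens to 85 mm and grips with 20 to 120 N. Pads are 22 mm wide; open, the fingers measure 114 mm over their backs; the gripper's body (76 mm by 85 mm) begins 54 mm behind the grasp point. The pads swing forward as they close: fully open they stand 13 mm farther back than shut.
Start: joints at [-1.313, 0.053, 1.613, -0, 1.476, -0.119], TCP at [0.23, -0.581, 0.405] pointing down, gripper open.
Joint ranges: [-3.01, 3.01], [-1.01, 2.22], [0.06, 2.58], [-1.02, 4.17], [0.09, 2.62], [-3.14, 3.14]. Speed limits (rad/s): [2.57, 2.57, 3.14, 3.14, 3.14, 3.14].

INTERFACE

Orientations are given as a unit quaternion [w, x, y, z].
In Python, from plant import manip gives the robot as it stands.
- The arm moves only by the tool play_rows, never from a script. Its argument "increments" is a list of rows, each an object with "offset": the shift along the tool's x, y, z in mm, a list of three; "twist": the turn about the tool's z in rad; "grip": the opening, from 0 (shut) to 1 (fully open). In form: [{"offset": [dx, dy, dz], "twist": twist, "grip": grip}, ...]. A call has 1 to 5 rows; each row is the pose to reach, as a shift and turn from the pose commanded when the call began, along the tool's axes at that moment; what a row does not reach only later rows make up. A row lasts 1/12 s, in which the tool goes at most 41.7 mm and 7.16 degrees, less where a joint would pass 70% of its speed; a pose out of reach is approached as far as the arm can. A call with a gripper value outside its range is refused whole. The fingers move at their own pace and stop on an object; the grip force is fixed at half the most. Time passes only in rows, so rows that repeat a pose let the fingers close. It gives the time, the measured TCP pose, the force and the opening at its end, in the units of the state.
- manip.state(): the state, without advancing time (a new reading comes with each control period).
- manip.grab_frame(name): name is "scene" or "top" or "wrist"; returns the picture (480x640x3 uint8, blue, green, red); there is no depth.
- manip.get_calibration(name): a dict with "fx", "fy", "cx", "cy" (pixels), "T" (4x4, takes a point from camera to world coordinates). Camera axes: x right, y down, z forward; pixel columns grow to the right and rows downward; lengths in m; the calibration is good to about 2 mm. The wrist camera is an equidistant fisheye: a pixel r from the principal point sees the ray r / f radians off the axis. A picture is of the moment at which its call begins: read the wrist's pose just before it. get_calibration takes no time and is no camera call; for the wrist camera it gives the pose at the moment of the call.
- manip.job_done(): hands the job in, once; it reports no verdict.
Trained networks look in the newest picture that a camera, given by its name, has taken for a name from the list of things; names that differ only in an ending like _2 or _b are one class to them, and where a whole thing is asked for, a point or a joint stands for the part that bears it (a point fixed in the world has none). Each returns a list of dicts, best first, with "p" (0 to 1); they miss things now and then, are a little off and sometimes report something else, mostly with a low value. They report only what shows in the picture. A call takes as long as a camera call. They do not tell look-alikes from the thing itself.
- manip.boxes_of(query, camera): "xyz" ([x, y, z] in m, in the coordinates of the camera as it stood for that picture, good to about 4 mm: the middle of the surface that is visible of it).
- manip.tip_of(query, camera): "xyz" ([x, y, z] in m, in the coordinates of the camera as it stood for that picture, good to about 4 mm: a listed point, or the origin of a listed thing).
The state is a dict: "time": time; "joint_pos": joint angles; "joint_vel": joint speeds; "joint_efforts": joint torques, N m; "tool_pos": TCP position; "tool_rot": TCP orientation; "contact_force": force on the tool from outside, world axes, zero at the start; "ft_torque": the same for the moment, N m; "gripper_width": opening from 0.0 (shut) to 1.0 (fully open).
Only numpy, scipy, OpenCV 4.12 (cv2) and the standard library are available. Lean on these libraries where they do the work, as an engineer would, in place of code of your own. Each camera call takes 0.05 s, during which the arm holds its last target. There are 200 camera calls.

## Working session

There is one attempt and no reset: what is moved stays moved. The work goes in short steps, Python scripts to look and compute and a tool call to move; the robot and the scene stay as the last step left them, time stands still between calls to the robot, and variables do not carry over. Pictures are saved under pics/ and viewed, about 8 in all and at most 12, crops included, and the job is handed in when it is done.

Besides the shell and the picture viewer there is one more tool, called after "Request:" in YAML: its name, and indented under it one key for each argument. play_rows: Moves the arm, as the interface text tells. Its arguments: {"type":"object","properties":{"increments":{"type":"array"}},"required":["increments"]}

```bash
mkdir -p pics; ls; cat > h.py <<'E'
import numpy as np, cv2
from plant import manip
from scipy.spatial.transform import Rotation as R
def world(cam,p): 
    T=np.array(manip.get_calibration(cam)["T"]); return (T@np.r_[p,1])[:3]
def look(cam,name=None):
    im=manip.grab_frame(cam)
    if name: cv2.imwrite('pics/'+name+'.png',im)
    return im
def proj(cam,P,T=None):
    c=manip.get_calibration(cam); T=np.array(c["T"]) if T is None else T
    q=np.linalg.inv(T)@np.r_[P,1]; x,y,z=q[:3]
    if cam=='wrist':
        r=np.hypot(x,y); th=np.arctan2(r,z); k=th/r if r>1e-9 else 1/z
        return np.array([c['cx']+c['fx']*k*x,c['cy']+c['fy']*k*y])
    return np.array([c['cx']+c['fx']*x/z,c['cy']+c['fy']*y/z])
def ray(cam,uv):
    c=manip.get_calibration(cam); T=np.array(c["T"]); a=(uv[0]-c['cx'])/c['fx']; b=(uv[1]-c['cy'])/c['fy']
    if cam=='wrist':
        th=np.hypot(a,b); d=np.array([np.sin(th)*a/th,np.sin(th)*b/th,np.cos(th)]) if th>0 else np.array([0,0,1.])
    else: d=np.array([a,b,1.])
    return T[:3,3],T[:3,:3]@d
def atz(cam,uv,z):
    o,d=ray(cam,uv); return o+d*(z-o[2])/d[2]
E
python3 - <<'E'
from h import *
for c in ['top','scene']:
    look(c,c+'0')
    for q in ['junction_box','screw_mouth','driver_grip','driver_stand_hole0','jar_white','pot_cream','marker_black']:
        print(c,q,[(np.round(world(c,r['xyz']),3).tolist(),round(r['p'],2)) for r in manip.tip_of(q,c)])
s=manip.state();print(s['time'],s['tool_pos'],s['tool_rot'],s['contact_force'])
a=cv2.imread('pics/top0.png');b=cv2.imread('pics/scene0.png')
E
```

```text
pics
top junction_box [([0.412, -0.489, 0.001], 0.92), ([0.571, 0.013, 0.001], 0.58)]
top screw_mouth [([0.476, -0.53, 0.089], 0.47), ([0.619, -0.017, 0.066], 0.4), ([0.473, 0.396, 0.085], 0.39)]
top driver_grip [([0.549, -0.266, 0.085], 0.56)]
top driver_stand_hole0 [([0.554, -0.259, 0.052], 0.55)]
top jar_white [([0.617, -0.022, 0.064], 0.59), ([0.377, -0.105, -0.002], 0.46)]
top pot_cream [([0.617, -0.019, 0.066], 0.63), ([0.681, -0.071, 0.002], 0.52)]
top marker_black [([0.555, 0.325, -0.002], 0.57)]
scene junction_box [([0.415, -0.489, 0.001], 0.88), ([0.422, 0.457, 0.002], 0.88), ([0.569, 0.01, -0.003], 0.72), ([0.555, -0.265, 0.005], 0.33)]
scene screw_mouth [([0.475, -0.527, 0.085], 0.62), ([0.477, 0.4, 0.082], 0.57), ([0.622, -0.02, 0.068], 0.47)]
scene driver_grip [([0.55, -0.261, 0.084], 0.78)]
scene driver_stand_hole0 [([0.552, -0.263, 0.052], 0.81)]
scene jar_white [([0.377, -0.099, 0.003], 0.87)]
scene pot_cream [([0.686, -0.077, -0.0], 0.72)]
scene marker_black []
0.8 [ 0.22995054 -0.58114119  0.40470895] [-1.08690970e-06  9.82305475e-01  1.87285756e-01 -2.84274834e-06] [0.45249144 1.14758166 0.11674452]
```

View pics/top0.png

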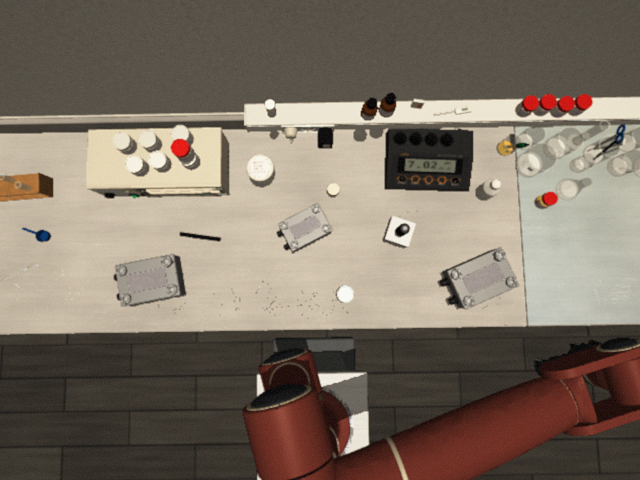

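View pics/scene0.png

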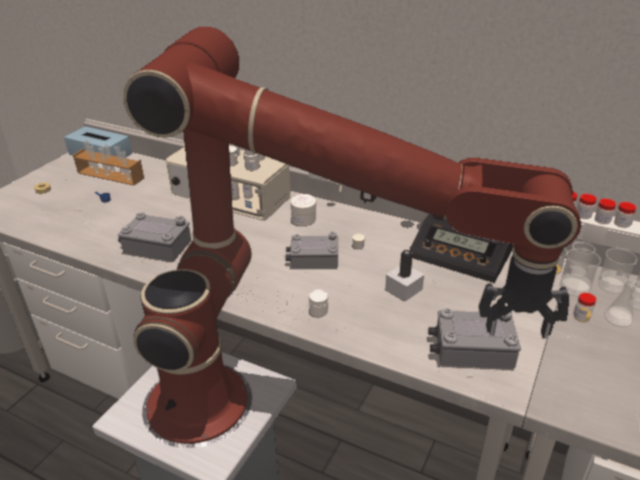

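Top view: the smallest box is at about px (305,228), with its glands to the left (+y). The driver in its stand is at (401,230). The white jar is at (345,294), the pot at (333,189) and the marker at (200,236). Scene view agrees. The proud screw of the small box is near (0.62, -0.02), so I'm moving towards the driver at (0.551, -0.262).

Request:
play_rows:
  increments:
    - {"offset": [37, -16, 0], "twist": -0.12, "grip": 1}
    - {"offset": [74, -32, 0], "twist": -0.24, "grip": 1}
    - {"offset": [111, -48, 0], "twist": -0.36, "grip": 1}
    - {"offset": [148, -64, 0], "twist": -0.48, "grip": 1}
    - {"offset": [185, -80, 0], "twist": -0.6, "grip": 1}

```text
time: 1.22
tool_pos: [0.3735, -0.4373, 0.4049]
tool_rot: [0.0, 0.882, 0.472, 0.0]
contact_force: [0.0, -0.7, 0.1]
gripper_width: 0.999
```

```bash
cat >> h.py <<'E'
def delta(target):
    s=manip.state(); q=s['tool_rot']; M=R.from_quat([q[1],q[2],q[3],q[0]]).as_matrix()
    yaw=np.arctan2(M[1,0],M[0,0])
    print('t',round(s['time'],2),'pos',np.round(s['tool_pos'],4),'yaw',round(yaw,3),'zax',np.round(M[:,2],3),'F',np.round(s['contact_force'],1),'w',round(s['gripper_width'],3),'j',np.round(s['joint_pos'],2))
    print('tool mm',np.round(M.T@(np.array(target)-s['tool_pos'])*1000,1))
E
python3 -c "
from h import *
delta([.551,-.262,.36])"
```

```text
t 1.22 pos [ 0.3735 -0.4373  0.4049] yaw 0.982 zax [ 0. -0. -1.] F [ 0.  -0.7  0.1] w 0.999 j [-0.99 -0.07  1.73  0.    1.48 -0.4 ]
tool mm [244.3  50.3  44.9]
```

Request:
play_rows:
  increments:
    - {"offset": [37, 8, 5], "twist": -0.12, "grip": 1}
    - {"offset": [75, 16, 10], "twist": -0.24, "grip": 1}
    - {"offset": [115, 24, 15], "twist": -0.36, "grip": 1}
    - {"offset": [155, 32, 20], "twist": -0.48, "grip": 1}
    - {"offset": [185, 40, 25], "twist": -0.6, "grip": 1}

```text
time: 1.63
tool_pos: [0.5108, -0.3053, 0.3797]
tool_rot: [0.0, 0.702, 0.712, 0.0]
contact_force: [-0.3, -1.0, 0.1]
gripper_width: 0.998
```

```bash
python3 -c "
from h import *
delta([.551,-.262,.36])
look('wrist','w1')
for q in ['driver_grip','driver_stand_hole0','screw_mouth','junction_box']:
    print(q,[(np.round(world('wrist',r['xyz']),4).tolist(),round(r['p'],2)) for r in manip.tip_of(q,'wrist')])
"
```

```text
t 1.63 pos [ 0.5108 -0.3053  0.3797] yaw 1.584 zax [ 0.001  0.    -1.   ] F [-0.3 -1.   0.1] w 0.998 j [-0.66 -0.    1.71  0.    1.43 -0.68]
tool mm [42.7 40.8 19.8]
driver_grip [([0.5582, -0.2607, 0.081], 0.91)]
driver_stand_hole0 []
screw_mouth []
junction_box [([0.4138, -0.4814, 0.0017], 0.61)]
```

View pics/w1.png

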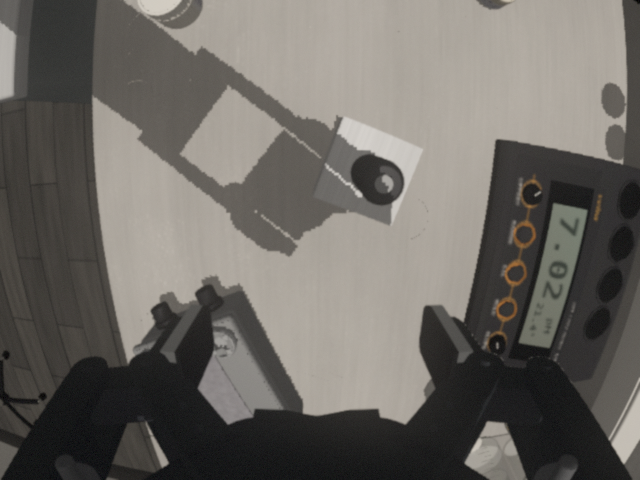

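Driver handle top is centred near px (386,182), on the stand at (370,172). I'll intersect that ray with z = 0.12.

```bash
python3 -c "
from h import *
print(atz('wrist',(386,182),.12))
p=atz('wrist',(386,182),.12); p[2]=.30
delta(p)
T=np.array(manip.get_calibration('wrist')['T']);print(T.round(3))
print(np.round([atz('wrist',u,.05) for u in [(340,117),(423,150),(390,224),(316,195)]],4))
"
```

```text
[ 0.55346246 -0.26339914  0.12      ]
t 1.88 pos [ 0.5092 -0.3079  0.3798] yaw 1.576 zax [-0. -0. -1.] F [-0.5 -1.1  0.3] w 0.999 j [-0.67 -0.    1.71 -0.    1.43 -0.67]
tool mm [44.2 44.5 79.7]
[[ 1.     0.005  0.001  0.51 ]
 [ 0.005 -0.956 -0.293 -0.233]
 [-0.     0.293 -0.956  0.349]
 [ 0.     0.     0.     1.   ]]
[[ 0.5283 -0.2206  0.05  ]
 [ 0.5971 -0.2449  0.05  ]
 [ 0.572  -0.308   0.05  ]
 [ 0.5097 -0.2841  0.05  ]]
```

Request:
play_rows:
  increments:
    - {"offset": [22, 22, 10], "twist": -0.1, "grip": 1}
    - {"offset": [46, 45, 20], "twist": -0.2, "grip": 1}
    - {"offset": [46, 45, 50], "twist": -0.3, "grip": 1}
    - {"offset": [46, 45, 60], "twist": -0.3, "grip": 1}
    - {"offset": [46, 45, 60], "twist": -0.3, "grip": 1}

```text
time: 2.3
tool_pos: [0.5523, -0.2618, 0.3158]
tool_rot: [-0.004, 0.593, 0.805, -0.001]
contact_force: [-0.9, -0.0, 0.1]
gripper_width: 0.996
```

```bash
python3 -c "
from h import *
delta([.554,-.262,.24])
look('wrist','w2')
for q in ['driver_grip','driver_stand_hole0']:
    print(q,[(np.round(world('wrist',r['xyz']),4).tolist(),round(r['p'],2)) for r in manip.tip_of(q,'wrist')])
look('top')
for q in ['driver_grip','screw_mouth']:
    print(q,[(np.round(world('top',r['xyz']),4).tolist(),round(r['p'],2)) for r in manip.tip_of(q,'top')])
"
```

```text
t 2.3 pos [ 0.5523 -0.2618  0.3158] yaw 1.872 zax [-0.006  0.003 -1.   ] F [-0.9 -0.   0.1] w 0.996 j [-0.56  0.09  1.72 -0.    1.33 -0.87]
tool mm [-1.1  2.  75.8]
driver_grip [([0.557, -0.2624, 0.0869], 0.8)]
driver_stand_hole0 []
driver_grip [([0.5504, -0.2639, 0.088], 0.51)]
screw_mouth [([0.4746, 0.4014, 0.0862], 0.56), ([0.4783, -0.5329, 0.0858], 0.53), ([0.6183, -0.0167, 0.064], 0.42)]
```

View pics/w2.png

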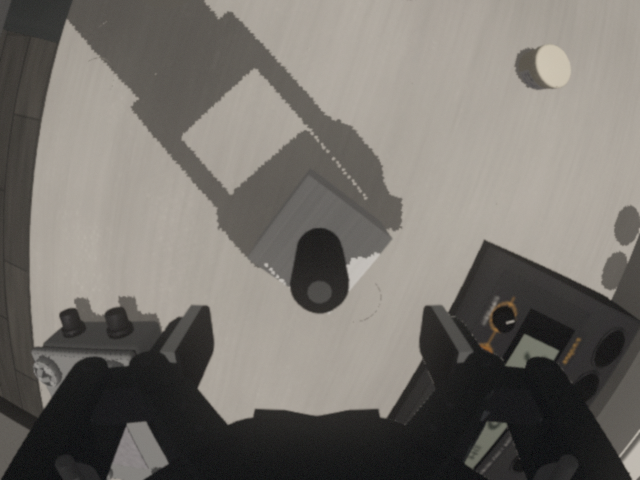

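Handle top is centred between the jaws at px (319,291). The meter's near corner is at (485,240), so I'll check it for clearance.

```bash
python3 -c "
from h import *
p=atz('wrist',(319,291),.12);print(p, [atz('wrist',(485,240),z).round(3) for z in (.03,.08)])
p[2]=.24;delta(p)
"
```

```text
[ 0.55757334 -0.26544382  0.12      ] [array([ 0.683, -0.226,  0.03 ]), array([ 0.655, -0.219,  0.08 ])]
t 2.6 pos [ 0.554  -0.2625  0.3217] yaw 1.875 zax [ 0.003 -0.002 -1.   ] F [-0.4 -0.3  0.5] w 1.003 j [-0.56  0.09  1.72 -0.    1.33 -0.87]
tool mm [-3.7  2.4 81.7]
```

Request:
play_rows:
  increments:
    - {"offset": [-2, 2, 25], "twist": 0, "grip": 1}
    - {"offset": [-2, 2, 50], "twist": 0, "grip": 1}
    - {"offset": [-2, 2, 70], "twist": 0, "grip": 1}
    - {"offset": [-2, 2, 81], "twist": 0, "grip": 1}
    - {"offset": [-2, 2, 81], "twist": 0, "grip": 1}

```text
time: 3.02
tool_pos: [0.5555, -0.2625, 0.2362]
tool_rot: [-0.002, 0.591, 0.806, -0.0]
contact_force: [-0.2, 0.1, -0.2]
gripper_width: 1.002
```

Request:
play_rows:
  increments:
    - {"offset": [0, 0, 0], "twist": 0, "grip": 0.3}
    - {"offset": [0, 0, 0], "twist": 0, "grip": 0.1}
    - {"offset": [0, 0, 0], "twist": 0, "grip": 0.1}
    - {"offset": [0, 0, 0], "twist": 0, "grip": 0.1}
    - {"offset": [0, 0, 0], "twist": 0, "grip": 0.1}

```text
time: 3.43
tool_pos: [0.5569, -0.2632, 0.2405]
tool_rot: [0.001, 0.591, 0.807, -0.0]
contact_force: [0.6, 0.3, -0.4]
gripper_width: 0.334
```

Request:
play_rows:
  increments:
    - {"offset": [0, 0, 0], "twist": 0, "grip": 0.1}
    - {"offset": [0, 0, 0], "twist": 0, "grip": 0.1}
    - {"offset": [0, 0, 0], "twist": 0, "grip": 0.1}
    - {"offset": [0, 0, 0], "twist": 0, "grip": 0.1}
    - {"offset": [0, 0, 0], "twist": 0, "grip": 0.1}

```text
time: 3.85
tool_pos: [0.557, -0.2632, 0.2404]
tool_rot: [0.001, 0.591, 0.807, -0.0]
contact_force: [-1.1, 0.7, 6.2]
gripper_width: 0.332
```

```bash
python3 -c "
from h import *
delta([.62,-.018,.33])"
```

```text
t 3.85 pos [ 0.557  -0.2632  0.2404] yaw 1.877 zax [ 0.002 -0.001 -1.   ] F [-1.1  0.7  6.2] w 0.332 j [-0.56  0.18  1.76 -0.    1.2  -0.87]
tool mm [214.6 134.1 -89.8]
```

Request:
play_rows:
  increments:
    - {"offset": [0, 0, -15], "twist": 0, "grip": 0.1}
    - {"offset": [0, 0, -40], "twist": 0, "grip": 0.1}
    - {"offset": [0, 0, -75], "twist": 0, "grip": 0.1}
    - {"offset": [0, 0, -110], "twist": 0, "grip": 0.1}
    - {"offset": [30, 18, -130], "twist": 0, "grip": 0.1}

```text
time: 4.27
tool_pos: [0.5644, -0.2323, 0.373]
tool_rot: [0.003, 0.593, 0.805, -0.001]
contact_force: [1.1, -0.1, 0.2]
gripper_width: 0.337
```

Request:
play_rows:
  increments:
    - {"offset": [30, 19, 0], "twist": 0, "grip": 0.1}
    - {"offset": [63, 39, 0], "twist": 0, "grip": 0.1}
    - {"offset": [96, 59, 0], "twist": 0, "grip": 0.1}
    - {"offset": [129, 80, 0], "twist": 0, "grip": 0.1}
    - {"offset": [147, 95, 0], "twist": 0, "grip": 0.1}

```text
time: 4.68
tool_pos: [0.6108, -0.0565, 0.3682]
tool_rot: [-0.001, 0.59, 0.807, 0.001]
contact_force: [-0.2, -0.1, -1.4]
gripper_width: 0.341
```

```bash
python3 -c "
from h import *
delta([.62,-.018,.33])
look('wrist','w3')
for q in ['driver_tip','screw_mouth','junction_box']:
    print(q,[(np.round(world('wrist',r['xyz']),4).tolist(),round(r['p'],2)) for r in manip.tip_of(q,'wrist')])
im=look('scene')
for q in ['driver_tip','screw_mouth']:
    print(q,[(np.round(world('scene',r['xyz']),4).tolist(),round(r['p'],2)) for r in manip.tip_of(q,'scene')])
u,v=proj('scene',[.60,-.07,.13]).astype(int)
cv2.imwrite('pics/s3.png',cv2.resize(im[v-60:v+60,u-80:u+80],None,fx=5,fy=5,interpolation=2))
"
```

```text
t 4.68 pos [ 0.6108 -0.0565  0.3682] yaw 1.879 zax [-0.     0.002 -1.   ] F [-0.2 -0.1 -1.4] w 0.341 j [-0.21  0.05  1.68  0.    1.42 -0.52]
tool mm [33.8 20.4 38.3]
driver_tip [([0.6111, -0.0555, 0.1338], 0.7)]
screw_mouth [([0.6217, -0.0232, 0.0678], 0.61)]
junction_box [([0.5703, 0.0138, 0.0002], 0.98)]
driver_tip [([0.607, -0.0581, 0.1352], 0.67), ([0.551, 0.326, -0.0005], 0.59)]
screw_mouth [([0.4769, -0.5291, 0.0876], 0.68), ([0.4762, 0.398, 0.0809], 0.5), ([0.6206, -0.0196, 0.0685], 0.38)]
```

View pics/w3.png

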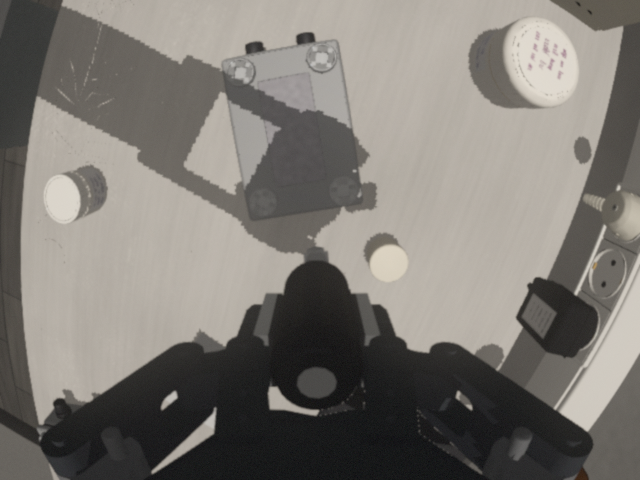

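View pics/s3.png

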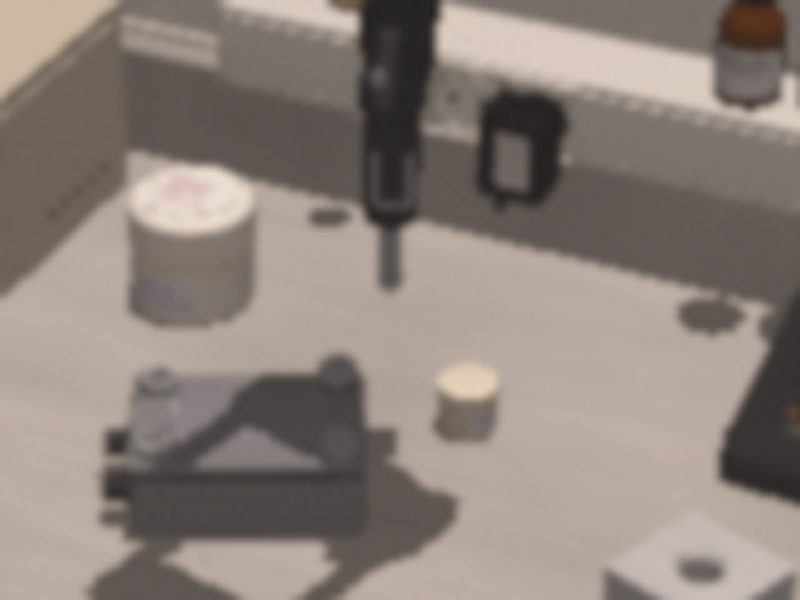

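Wrist view: the bit shows at about px (317,256) and the proud screw at about (344,188), both in shadow; the pot at (388,262) is clear of the path. The scene crop shows the bit hanging freely, but its fins can't be made out. I'll enlarge the wrist crop.

```bash
python3 -c "
from h import *
im=cv2.imread('pics/w3.png')
c=im[160:280,240:400]; c=np.clip(255*(c/255.)**.6*1.2,0,255).astype('uint8')
cv2.imwrite('pics/c3.png',cv2.resize(c,None,fx=5,fy=5,interpolation=2))
s=.0; 
for P in ([.6108,-.0565,.1328],[.6217,-.0232,.066],[.6190,-.0185,.066]): print(proj('wrist',P))
for uv in ((344,188),(262,201)): print(atz('wrist',uv,.066))
"
```

```text
[317.74015353 254.84113344]
[345.03209975 189.00713902]
[343.55416422 181.91753816]
[ 0.62073512 -0.02271746  0.066     ]
[ 0.56536586 -0.05016918  0.066     ]
```

View pics/c3.png

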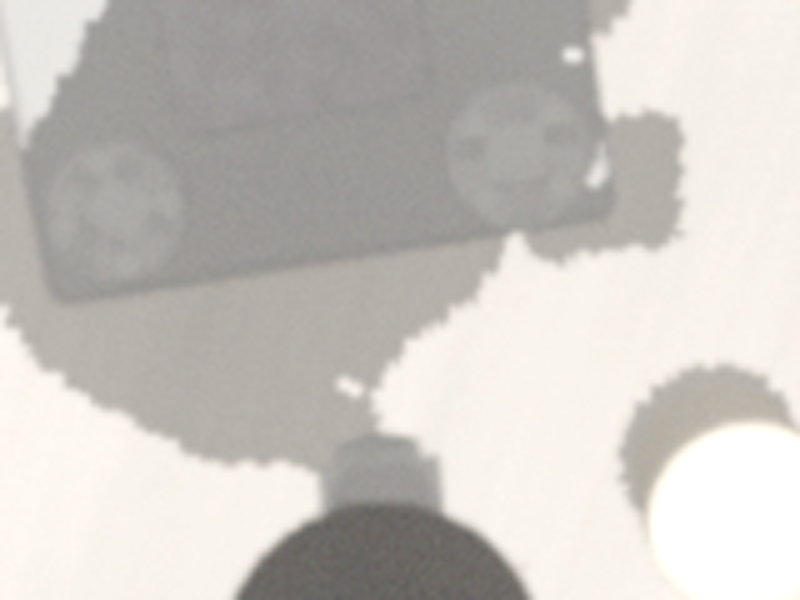

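Crop: the proud screw's head is centred at px (344.5,191). Its grooves run almost along the image axes, with ends at crop (468,148), (562,138), (518,105) and (522,192). The bit, centred near x = 316, is about 14 mm wide, so its fins lie close to the tool axes.

```bash
python3 -c "
from h import *
# picture pose = pose at t 4.68; shift since then
T=np.array(manip.get_calibration('wrist')['T']); s=manip.state(); dp=np.array([.6108,-.0565,.3682])-s['tool_pos']; print('dp',dp)
w=lambda u,v:atz('wrist',(240+u/5,160+v/5),.066)
l,r,t,b=[w(*p) for p in ((468,148),(562,138),(518,105),(522,192))]
c=w(518,150)
print(c,c+dp,(l+r)/2,(t+b)/2)
for d in (r-l,t-b): print(np.degrees(np.arctan2(d[1],d[0])),np.hypot(*d[:2]))
p=c+dp; p[2]=.2354+.072; delta(p)
"
```

```text
dp [ 0.00016334  0.00454519 -0.00022278]
[ 0.62092245 -0.02423251  0.066     ] [ 0.62108579 -0.01968732  0.06577722] [ 0.6201758  -0.02335991  0.066     ] [ 0.6211468  -0.02394912  0.066     ]
23.96434984458825 0.0140009927010063
110.85999879651507 0.013075827362712962
t 5.03 pos [ 0.6106 -0.061   0.3684] yaw 1.875 zax [-0.001 -0.    -1.   ] F [ 0.4  0.1 -1.7] w 0.338 j [-0.22  0.05  1.68 -0.    1.42 -0.53]
tool mm [36.3 22.4 61. ]
```

Request:
play_rows:
  increments:
    - {"offset": [18, 11, 15], "twist": -0.02, "grip": 0.1}
    - {"offset": [32, 20, 30], "twist": -0.04, "grip": 0.1}
    - {"offset": [36, 22, 46], "twist": -0.04, "grip": 0.1}
    - {"offset": [36, 22, 46], "twist": -0.04, "grip": 0.1}
    - {"offset": [36, 22, 46], "twist": -0.04, "grip": 0.1}

```text
time: 5.45
tool_pos: [0.6205, -0.0199, 0.3215]
tool_rot: [-0.001, 0.575, 0.818, -0.001]
contact_force: [0.5, -0.0, -2.2]
gripper_width: 0.336
```

Request:
play_rows:
  increments:
    - {"offset": [0, 0, 0], "twist": 0, "grip": 0.1}
    - {"offset": [0, 0, 0], "twist": 0, "grip": 0.1}
    - {"offset": [0, 0, 0], "twist": 0, "grip": 0.1}

```text
time: 5.7
tool_pos: [0.6214, -0.0198, 0.3243]
tool_rot: [0.001, 0.575, 0.818, 0.001]
contact_force: [0.1, 0.2, -0.9]
gripper_width: 0.337
```

```bash
python3 -c "
from h import *
im=look('wrist','w4')
delta([.6211,-.0197,.3014])
for q in ['driver_tip','screw_mouth','junction_box']:
    print(q,[(np.round(world('wrist',r['xyz']),4).tolist(),round(r['p'],2)) for r in manip.tip_of(q,'wrist')])
p=manip.state()['tool_pos']
u0,v0=proj('wrist',[p[0],p[1],.075]).astype(int); print(u0,v0)
c=im[v0-60:v0+60,u0-80:u0+80]; c=np.clip(255*(c/255.)**.6*1.2,0,255).astype('uint8')
cv2.imwrite('pics/c4.png',cv2.resize(c,None,fx=5,fy=5,interpolation=2))
"
```

```text
t 5.75 pos [ 0.6213 -0.0197  0.3241] yaw 1.916 zax [ 0.002 -0.    -1.   ] F [-0.4  0.1 -1.9] w 0.338 j [-0.15  0.11  1.69 -0.    1.34 -0.5 ]
tool mm [ 0.1 -0.2 22.7]
driver_tip [([0.6172, -0.018, 0.087], 0.6)]
screw_mouth [([0.621, -0.0203, 0.0676], 0.88)]
junction_box [([0.5718, 0.0146, -0.0012], 0.83)]
314 254
```

View pics/c4.png

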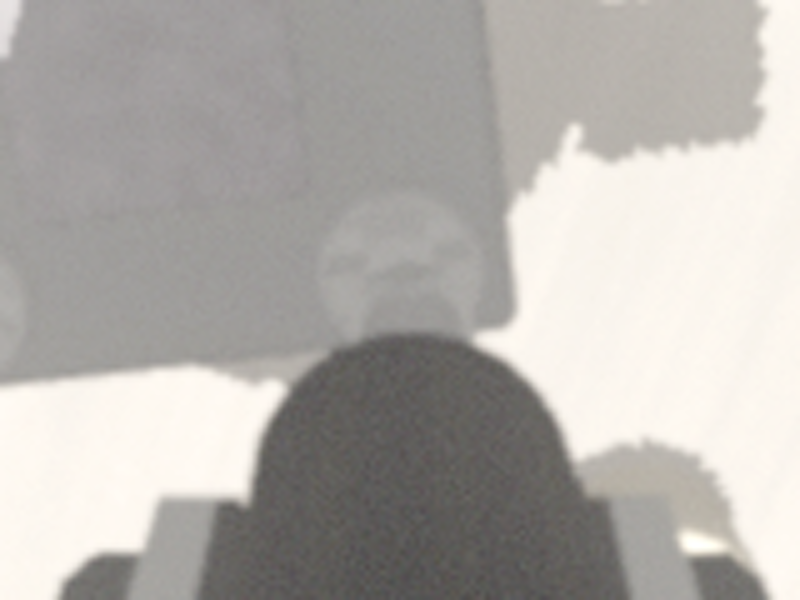

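Crop: the head is centred near crop (401,257) and the bit just in front of it at about (408,290), laterally within 1 mm. Back-projecting.

```bash
python3 -c "
from h import *
w=lambda u,v:atz('wrist',(234+u/5,194+v/5),.066)
print(w(401,254),w(401,262),w(319,262),w(485,262), w(401,190))
l,r=w(345,262),w(455,245);d=r-l;print((l+r)/2,np.degrees(np.arctan2(d[1],d[0])))
p=manip.state()['tool_pos']; print(p,proj('wrist',[p[0],p[1],.0887])-[234,194], (proj('wrist',[p[0],p[1],.0887])-[234,194])*5, (proj('wrist',[p[0],p[1],.12])-[234,194])*5)
"
```

```text
[ 0.61962537 -0.0160685   0.066     ] [ 0.61998632 -0.01707825  0.066     ] [ 0.61010148 -0.02062891  0.066     ] [ 0.63010941 -0.01344518  0.066     ] [ 0.61677061 -0.0080841   0.066     ]
[ 0.61947286 -0.01605433  0.066     ] 28.94122718290371
[ 0.62112498 -0.01927054  0.32331781] [80.60265977 68.11435164] [403.01329885 340.57175818] [401.99066652 446.28068477]
```

```bash
python3 -c "
from h import *
A={}
for i in range(5):
  for cam in ('wrist','scene','top'):
    im=look(cam)
    for q in ('driver_tip','screw_mouth','driver_grip'):
        for r in manip.tip_of(q,cam):
            x=world(cam,r['xyz'])
            if abs(x-[.621,-.019,x[2]]).max()<.02: A.setdefault((cam,q),[]).append(x)
for k,v in A.items(): print(k,len(v),np.mean(v,0).round(4),np.std(v,0).round(4))
print(manip.state()['tool_pos'])
im=np.mean([look('wrist').astype(float) for i in range(6)],0)
c=im[225:275,284:344].mean(2); c=cv2.resize(c,None,fx=12,fy=12,interpolation=cv2.INTER_CUBIC); c=np.clip((c-np.percentile(c,2))/(np.percentile(c,80)-np.percentile(c,2))*220,0,255)
cv2.imwrite('pics/c5.png',c.astype('uint8'))
"
```

```text
('wrist', 'driver_tip') 5 [ 0.6185 -0.0168  0.0877] [0.0008 0.0015 0.0007]
('wrist', 'screw_mouth') 6 [ 0.6212 -0.019   0.072 ] [0.0021 0.0018 0.0069]
('wrist', 'driver_grip') 5 [ 0.6223 -0.0156  0.1651] [0.0021 0.0014 0.001 ]
('scene', 'driver_tip') 5 [ 0.6169 -0.0176  0.0873] [0.0008 0.0014 0.0013]
('scene', 'screw_mouth') 6 [ 0.6207 -0.0186  0.0698] [0.0013 0.001  0.0072]
('scene', 'driver_grip') 5 [ 0.6197 -0.0187  0.1668] [0.0016 0.0014 0.0019]
[ 0.62103043 -0.01899313  0.32271265]
```

View pics/c5.png

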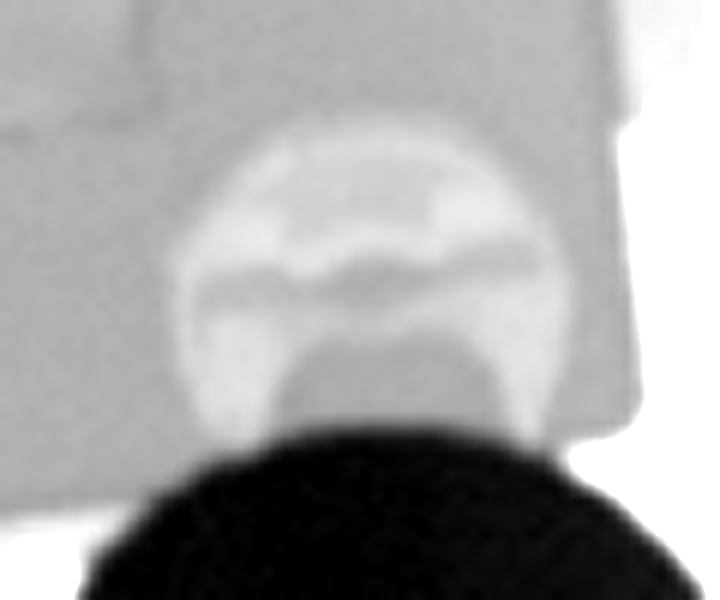

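c5 shows it clearly. The groove runs from (195,293) to (540,255) with the recess centre near (370,280). The bit's front fin apex is near (405,335), and its width spans x 270 to 505. Next I'll work out the bit's offset from the recess within this picture, which cancels the camera bias.

```bash
python3 -c "
from h import *
w=lambda u,v,z=.066:atz('wrist',(284+u/12,225+v/12),z)
s=manip.state();p=s['tool_pos'];q=s['tool_rot'];M=R.from_quat([q[1],q[2],q[3],q[0]]).as_matrix();print(p)
t=lambda x:np.round((M.T@(x-p))*1000,1)
l,r=w(195,293),w(540,255)
print('recess l,r',t(l),t(r),'c',t(w(370,280)),'head l r',t(w(175,290)),t(w(572,290)),'head top',t(w(375,115)))
zt=p[2]-.2354
print('fin apex',t(w(405,333,zt)),'sides',t(w(270,390,zt+.004)),t(w(505,390,zt+.004)))
print('handle sides at bottom of handle', t(w(80,600,zt+.045)),t(w(700,600,zt+.045)))
print(manip.state()['contact_force'],manip.state()['time'])
"
```

```text
[ 0.62103051 -0.01900691  0.32268529]
recess l,r [  0.7  -9.5 256.7] [  2.8   8.9 256.7] c [ 1.400e+00 -1.000e-01  2.567e+02] head l r [  0.9 -10.5 256.7] [  0.9  10.6 256.7] head top [1.060e+01 2.000e-01 2.567e+02]
fin apex [  5.6   1.7 235.4] sides [  4.1  -4.8 231.4] [  4.    6.4 231.4]
handle sides at bottom of handle [  9.7 -11.1 190.4] [  9.7  12.9 190.4]
[-0.31872662  0.19941817 -0.89776488] 9.2
```

Request:
play_rows:
  increments:
    - {"offset": [1, -0.4, 4], "twist": -0.1, "grip": 0.1}
    - {"offset": [2, -0.8, 8], "twist": -0.2, "grip": 0.1}
    - {"offset": [2, -0.8, 8], "twist": -0.2, "grip": 0.1}
    - {"offset": [2, -0.8, 8], "twist": -0.2, "grip": 0.1}
    - {"offset": [2, -0.8, 8], "twist": -0.2, "grip": 0.1}

```text
time: 9.62
tool_pos: [0.6197, -0.0174, 0.3149]
tool_rot: [0.0, 0.491, 0.871, 0.0]
contact_force: [0.7, -0.0, -1.6]
gripper_width: 0.338
```

```bash
python3 -c "
from h import *
im=np.mean([look('wrist').astype(float) for i in range(5)],0)
delta([.621,-.019,.30])
c=im[225:275,284:344].mean(2); c=cv2.resize(c,None,fx=12,fy=12,interpolation=cv2.INTER_CUBIC); c=np.clip((c-np.percentile(c,2))/(np.percentile(c,80)-np.percentile(c,2))*220,0,255)
cv2.imwrite('pics/c6.png',c.astype('uint8'))
"
```

```text
t 9.87 pos [ 0.6197 -0.0175  0.315 ] yaw 2.116 zax [ 0. -0. -1.] F [ 0.5 -0.8 -0.9] w 0.336 j [-0.15  0.11  1.71  0.    1.33 -0.69]
tool mm [-2.   0.3 15. ]
```

View pics/c6.png

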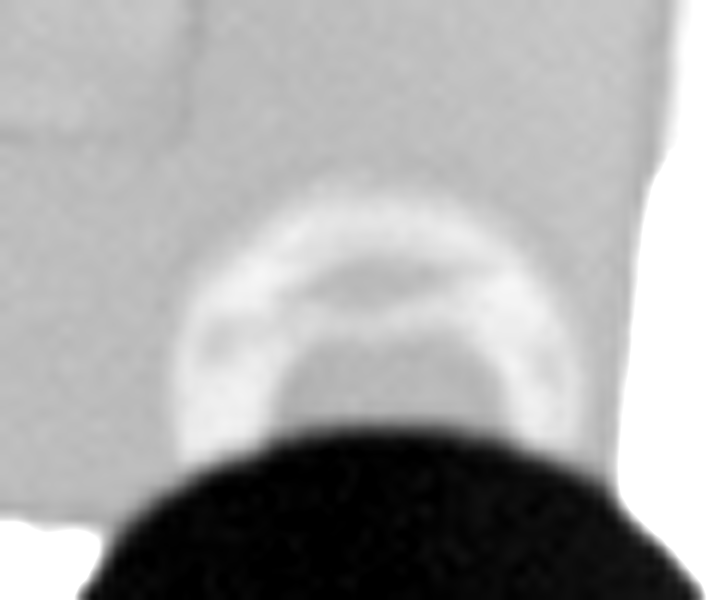

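Head centre is near (379,~350), with the side grooves at (230,333) and (545,368), tilted about 6° clockwise. That matches the bit's estimated tilt.

```bash
python3 -c "
from h import *
w=lambda u,v,z=.066:atz('wrist',(284+u/12,225+v/12),z)
s=manip.state();p=s['tool_pos'];q=s['tool_rot'];M=R.from_quat([q[1],q[2],q[3],q[0]]).as_matrix();print(p)
t=lambda x:np.round((M.T@(x-p))*1000,1)
print('recess l,r',t(w(230,333)),t(w(545,368)),'c',t(w(385,350)),'head l r',t(w(175,370)),t(w(580,370)),'head top',t(w(377,190)))
zt=p[2]-.2354
print('fin apex',t(w(395,335,zt)),'sides',t(w(270,390,zt+.004)),t(w(505,390,zt+.004)))
"
```

```text
[ 0.61968708 -0.01745301  0.31498758]
recess l,r [  0.9  -7.4 249. ] [ -1.    8.8 249. ] c [ -0.    0.6 249. ] head l r [ -1.1 -10.3 249. ] [ -1.1  10.7 249. ] head top [8.60e+00 2.00e-01 2.49e+02]
fin apex [  5.4   1.1 235.4] sides [  3.9  -4.9 231.4] [  3.9   6.3 231.4]
```

Request:
play_rows:
  increments:
    - {"offset": [0.3, -0.3, 4], "twist": 0, "grip": 0.1}
    - {"offset": [0.3, -0.3, 8], "twist": 0, "grip": 0.1}
    - {"offset": [0.3, -0.3, 11], "twist": 0, "grip": 0.1}
    - {"offset": [0.3, -0.3, 12], "twist": 0, "grip": 0.1}
    - {"offset": [0.3, -0.3, 12], "twist": 0, "grip": 0.1}

```text
time: 10.28
tool_pos: [0.6189, -0.0173, 0.3018]
tool_rot: [-0.001, 0.49, 0.872, -0.0]
contact_force: [-0.2, -1.1, -1.5]
gripper_width: 0.336
```

Request:
play_rows:
  increments:
    - {"offset": [0, 0, 0.5], "twist": 0, "grip": 0.1}
    - {"offset": [0, 0, 1], "twist": 0, "grip": 0.1}
    - {"offset": [0, 0, 1], "twist": 0, "grip": 0.1}
    - {"offset": [0, 0, 1], "twist": 0, "grip": 0.1}

```text
time: 10.62
tool_pos: [0.6192, -0.0173, 0.3018]
tool_rot: [0.0, 0.49, 0.872, 0.0]
contact_force: [-0.2, -0.2, -0.7]
gripper_width: 0.336
```

Request:
play_rows:
  increments:
    - {"offset": [0, 0, 0.5], "twist": 0, "grip": 0.1}
    - {"offset": [0, 0, 1], "twist": 0, "grip": 0.1}
    - {"offset": [0, 0, 1], "twist": 0, "grip": 0.1}
    - {"offset": [0, 0, 1], "twist": 0, "grip": 0.1}

```text
time: 10.95
tool_pos: [0.6193, -0.0173, 0.301]
tool_rot: [0.0, 0.49, 0.872, 0.0]
contact_force: [-0.1, -0.8, 0.0]
gripper_width: 0.333
```

Request:
play_rows:
  increments:
    - {"offset": [0, 0, 0.5], "twist": 0, "grip": 0.1}
    - {"offset": [0, 0, 1], "twist": 0, "grip": 0.1}
    - {"offset": [0, 0, 1], "twist": 0, "grip": 0.1}
    - {"offset": [0, 0, 1], "twist": 0, "grip": 0.1}

```text
time: 11.28
tool_pos: [0.6195, -0.0173, 0.3006]
tool_rot: [0.001, 0.49, 0.872, 0.0]
contact_force: [-1.0, -0.1, 5.1]
gripper_width: 0.337
```

Request:
play_rows:
  increments:
    - {"offset": [0, 0, 0.5], "twist": 0, "grip": 0.1}
    - {"offset": [0, 0, 1], "twist": 0, "grip": 0.1}
    - {"offset": [0, 0, 1], "twist": 0, "grip": 0.1}
    - {"offset": [0, 0, 1], "twist": 0, "grip": 0.1}

```text
time: 11.62
tool_pos: [0.6197, -0.0174, 0.3004]
tool_rot: [0.001, 0.49, 0.872, 0.0]
contact_force: [-1.6, 0.2, 7.1]
gripper_width: 0.335
```

Request:
play_rows:
  increments:
    - {"offset": [0, 0, 0.5], "twist": 0, "grip": 0.1}
    - {"offset": [0, 0, 1], "twist": 0, "grip": 0.1}
    - {"offset": [0, 0, 1], "twist": 0, "grip": 0.1}
    - {"offset": [0, 0, 1], "twist": 0, "grip": 0.1}

```text
time: 11.95
tool_pos: [0.6201, -0.0174, 0.3001]
tool_rot: [0.002, 0.49, 0.872, 0.001]
contact_force: [-0.0, 0.0, 8.0]
gripper_width: 0.335
```

Request:
play_rows:
  increments:
    - {"offset": [-0.3, 0.5, 0], "twist": 0, "grip": 0.1}
    - {"offset": [-0.5, 0.9, 0], "twist": 0, "grip": 0.1}
    - {"offset": [-0.5, 0.9, 0], "twist": 0, "grip": 0.1}
    - {"offset": [-0.5, 0.9, 0], "twist": 0, "grip": 0.1}

```text
time: 12.28
tool_pos: [0.6211, -0.0175, 0.3]
tool_rot: [0.002, 0.49, 0.872, 0.001]
contact_force: [-0.6, -0.8, 8.1]
gripper_width: 0.336
```

Request:
play_rows:
  increments:
    - {"offset": [0, 0, 0], "twist": 0.05, "grip": 0.1}
    - {"offset": [0, 0, 0], "twist": 0.1, "grip": 0.1}
    - {"offset": [0, 0, 0], "twist": 0.1, "grip": 0.1}

```text
time: 12.53
tool_pos: [0.6211, -0.0174, 0.3]
tool_rot: [0.002, 0.534, 0.846, 0.001]
contact_force: [-0.1, -0.3, 7.3]
gripper_width: 0.338
```

```bash
python3 -c "
from h import *
delta([.621,-.019,.30]); print(manip.state()['ft_torque'])"
```

```text
t 12.53 pos [ 0.6211 -0.0174  0.3   ] yaw 2.015 zax [ 0.004 -0.001 -1.   ] F [-0.1 -0.3  7.3] w 0.338 j [-0.15  0.13  1.71  0.    1.3  -0.59]
tool mm [-1.4 -0.7  0. ]
[0.03876386 0.13217735 0.04689176]
```

Request:
play_rows:
  increments:
    - {"offset": [0.4, -0.9, 0], "twist": -0.05, "grip": 0.1}
    - {"offset": [0.6, -1.3, 0], "twist": -0.1, "grip": 0.1}
    - {"offset": [0.6, -1.3, 0], "twist": -0.1, "grip": 0.1}
    - {"offset": [0.6, -1.3, 0], "twist": -0.1, "grip": 0.1}

```text
time: 12.87
tool_pos: [0.6199, -0.0175, 0.3001]
tool_rot: [0.003, 0.49, 0.872, 0.001]
contact_force: [0.3, -1.2, 6.2]
gripper_width: 0.334
```

Request:
play_rows:
  increments:
    - {"offset": [0.3, -0.5, 0], "twist": 0, "grip": 0.1}
    - {"offset": [0.5, -0.9, 0], "twist": 0, "grip": 0.1}
    - {"offset": [0.5, -0.9, 0], "twist": 0, "grip": 0.1}

```text
time: 13.12
tool_pos: [0.619, -0.0176, 0.3002]
tool_rot: [0.003, 0.49, 0.872, 0.001]
contact_force: [1.5, 0.2, 8.3]
gripper_width: 0.339
```

Request:
play_rows:
  increments:
    - {"offset": [0.3, -0.5, 0], "twist": 0, "grip": 0.1}
    - {"offset": [0.5, -0.9, 0], "twist": 0, "grip": 0.1}
    - {"offset": [0.5, -0.9, 0], "twist": 0, "grip": 0.1}

```text
time: 13.37
tool_pos: [0.618, -0.0178, 0.3003]
tool_rot: [0.003, 0.49, 0.872, 0.001]
contact_force: [2.0, -1.1, 6.6]
gripper_width: 0.337
```

```bash
python3 -c "
from h import *
delta([.621,-.019,.30]); print(manip.state()['ft_torque'])"
```

```text
t 13.37 pos [ 0.618  -0.0178  0.3003] yaw 2.117 zax [ 0.007 -0.002 -1.   ] F [ 2.  -1.1  6.6] w 0.337 j [-0.15  0.12  1.72 -0.    1.29 -0.69]
tool mm [-2.6  1.9  0.3]
[-0.30221328 -0.46624287 -0.0215247 ]
```

Request:
play_rows:
  increments:
    - {"offset": [0, 0, -4], "twist": 0, "grip": 0.1}
    - {"offset": [-0.5, 1, -7], "twist": 0, "grip": 0.1}
    - {"offset": [-1, 2, -7], "twist": 0, "grip": 0.1}
    - {"offset": [-1, 2, -7], "twist": 0, "grip": 0.1}
    - {"offset": [-1, 2, -7], "twist": 0, "grip": 0.1}

```text
time: 13.78
tool_pos: [0.6187, -0.0171, 0.3037]
tool_rot: [-0.001, 0.49, 0.872, -0.0]
contact_force: [-0.0, 0.2, -0.7]
gripper_width: 0.333
```

```bash
python3 -c "
from h import *
im=np.mean([look('wrist').astype(float) for i in range(10)],0)
delta([.621,-.019,.30])
c=im[230:275,286:346].mean(2); c=cv2.resize(c,None,fx=13,fy=13,interpolation=cv2.INTER_CUBIC); c=np.clip((c-np.percentile(c,2))/(np.percentile(c,75)-np.percentile(c,2))*220,0,255)
cv2.imwrite('pics/c7.png',cv2.createCLAHE(3,(4,4)).apply(c.astype('uint8')))
"
```

```text
t 14.28 pos [ 0.6189 -0.0172  0.3047] yaw 2.117 zax [-0. -0. -1.] F [ 0.2  0.1 -0.6] w 0.334 j [-0.15  0.12  1.71 -0.    1.31 -0.69]
tool mm [-2.6  0.8  4.7]
```

View pics/c7.png

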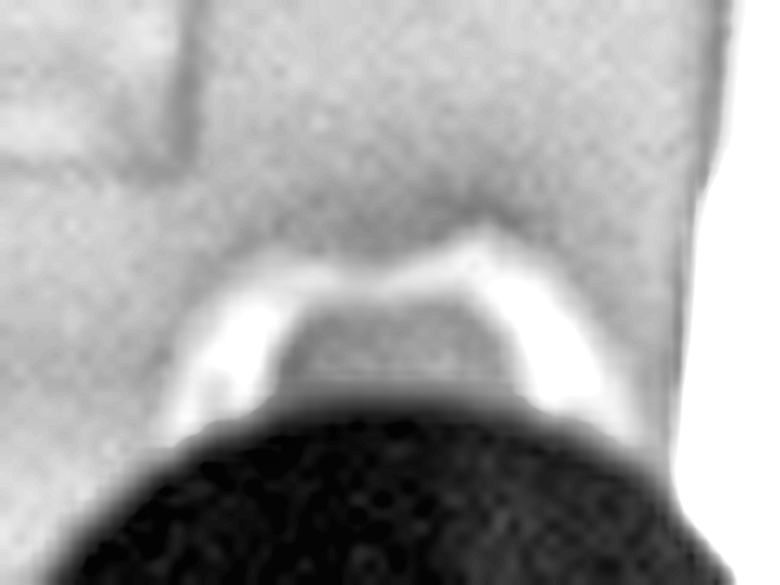

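c7: the bit's width spans x 275 to 520 with its front edge at y ≈ 303. The head's far edge is at y ≈ 238 and the front groove notch near (380,268). Lateral position and rotation look matched, so I'll compute the fore-aft offset.

```bash
python3 -c "
from h import *
w=lambda u,v,z=.066:atz('wrist',(286+u/13,230+v/13),z)
s=manip.state();p=s['tool_pos'];q=s['tool_rot'];M=R.from_quat([q[1],q[2],q[3],q[0]]).as_matrix();print(p)
t=lambda x:np.round((M.T@(x-p))*1000,1)
zt=p[2]-.2354;print(zt)
print('head top',t(w(400,238)),t(w(400,225)),'lr',t(w(165,430)),t(w(640,430)),'notch',t(w(380,268)),'fin',t(w(395,303,zt)),t(w(395,290,zt)),'bit sides',t(w(275,390,zt+.004)),t(w(520,390,zt+.004)))
"
```

```text
[ 0.61893997 -0.01720251  0.3046995 ]
0.06929950449151928
head top [  7.1   1.  238.7] [  7.7   1.  238.7] lr [ -2.1  -9.8 238.7] [ -2.2  12.  238.7] notch [5.700e+00 1.000e-01 2.387e+02] fin [  5.1   0.8 235.4] [  5.7   0.8 235.4] bit sides [  2.4  -4.5 231.4] [  2.4   6.3 231.4]
```

Request:
play_rows:
  increments:
    - {"offset": [-0.5, -0.1, 0], "twist": 0, "grip": 0.1}
    - {"offset": [-1, -0.2, 1.5], "twist": 0, "grip": 0.1}
    - {"offset": [-1, -0.2, 3], "twist": 0, "grip": 0.1}
    - {"offset": [-1, -0.2, 4], "twist": 0, "grip": 0.1}
    - {"offset": [-1, -0.2, 4.5], "twist": 0, "grip": 0.1}

```text
time: 14.7
tool_pos: [0.6195, -0.0182, 0.3007]
tool_rot: [0.0, 0.49, 0.872, 0.0]
contact_force: [-0.9, 0.3, 2.1]
gripper_width: 0.335
```

Request:
play_rows:
  increments:
    - {"offset": [0, 0, 0.5], "twist": 0, "grip": 0.1}
    - {"offset": [0, 0, 0.7], "twist": 0, "grip": 0.1}
    - {"offset": [0, 0, 0.7], "twist": 0, "grip": 0.1}

```text
time: 14.95
tool_pos: [0.6198, -0.0182, 0.3005]
tool_rot: [0.001, 0.49, 0.872, 0.0]
contact_force: [0.3, -0.5, 3.9]
gripper_width: 0.336
```

```bash
python3 -c "
from h import *
delta([.621,-.019,.30]); print(manip.state()['ft_torque'])"
```

```text
t 14.95 pos [ 0.6198 -0.0182  0.3005] yaw 2.117 zax [ 0.002 -0.001 -1.   ] F [ 0.3 -0.5  3.9] w 0.336 j [-0.15  0.12  1.72 -0.    1.3  -0.7 ]
tool mm [-1.3  0.7  0.5]
[-0.10980089 -0.07020578  0.0089214 ]
```

Request:
play_rows:
  increments:
    - {"offset": [0, 0, 0.3], "twist": 0.06, "grip": 0.1}
    - {"offset": [0, 0, 0.3], "twist": 0.12, "grip": 0.1}
    - {"offset": [0, 0, 0.3], "twist": 0.18, "grip": 0.1}

```text
time: 15.2
tool_pos: [0.6198, -0.0184, 0.3004]
tool_rot: [0.001, 0.568, 0.823, 0.0]
contact_force: [-0.8, -0.5, 4.1]
gripper_width: 0.338
```

Request:
play_rows:
  increments:
    - {"offset": [0, 0, 0], "twist": 0.06, "grip": 0.1}
    - {"offset": [0, 0, 0], "twist": 0.12, "grip": 0.1}
    - {"offset": [0, 0, 0], "twist": 0.18, "grip": 0.1}

```text
time: 15.45
tool_pos: [0.6197, -0.0185, 0.3002]
tool_rot: [0.001, 0.64, 0.769, 0.0]
contact_force: [0.2, -2.0, 4.4]
gripper_width: 0.34
```

Request:
play_rows:
  increments:
    - {"offset": [0, 0, 0], "twist": 0.06, "grip": 0.1}
    - {"offset": [0, 0, 0], "twist": 0.12, "grip": 0.1}
    - {"offset": [0, 0, 0], "twist": 0.18, "grip": 0.1}

```text
time: 15.7
tool_pos: [0.6195, -0.0184, 0.3]
tool_rot: [0.0, 0.706, 0.708, 0.0]
contact_force: [-1.7, -0.2, 5.4]
gripper_width: 0.336
```

Request:
play_rows:
  increments:
    - {"offset": [0, 0, 0], "twist": 0.08, "grip": 0.1}
    - {"offset": [0, 0, 0], "twist": 0.16, "grip": 0.1}
    - {"offset": [0, 0, 0], "twist": 0.24, "grip": 0.1}

```text
time: 15.95
tool_pos: [0.6191, -0.0182, 0.2998]
tool_rot: [-0.0, 0.786, 0.618, -0.001]
contact_force: [-1.5, 0.7, 5.2]
gripper_width: 0.335
```

Request:
play_rows:
  increments:
    - {"offset": [0, 0, 0], "twist": 0.08, "grip": 0.1}
    - {"offset": [0, 0, 0], "twist": 0.16, "grip": 0.1}
    - {"offset": [0, 0, 0], "twist": 0.24, "grip": 0.1}

```text
time: 16.2
tool_pos: [0.6195, -0.0181, 0.3002]
tool_rot: [0.0, 0.854, 0.52, 0.001]
contact_force: [-0.1, 0.1, 4.9]
gripper_width: 0.335
```

```bash
python3 -c "
from h import *
delta([.621,-.019,.30]); print(manip.state()['ft_torque'])"
```

```text
t 16.2 pos [ 0.6195 -0.0181  0.3002] yaw 1.093 zax [ 0.001  0.    -1.   ] F [-0.1  0.1  4.9] w 0.335 j [-0.15  0.12  1.72  0.    1.3   0.33]
tool mm [-0.1  1.7  0.2]
[ 0.07966857  0.05738    -0.03384312]
```

```bash
python3 -c "
from h import *
s=manip.state();p=s['tool_pos'];q=s['tool_rot'];M=R.from_quat([q[1],q[2],q[3],q[0]]).as_matrix()
zt=p[2]-.2354
t=lambda x:np.round((M.T@(x-p))*1000,1)
for n,uv,h in (('handle bottom front',(316.5,261),.045),('handle top disc',(317,381),.115),('fin front level',(316.4,253.2),0.),('fin front +3',(316.4,253.2),.003),('+7',(316.4,253.2),.007)):
    print(n,t(atz('wrist',uv,zt+h)))
im=cv2.imread('pics/w3.png');c=im[340:420,270:365].mean(2);
# fit ellipse of top disc
m=(cv2.GaussianBlur(c,(3,3),0)>np.percentile(c,50)).astype('uint8')
g=cv2.GaussianBlur(im.mean(2),(3,3),0); print(g[381,280:360:4].round(),g[355:412:4,317].round())
"
```

```text
handle bottom front [ 17.4   1.  190.4]
handle top disc [  4.    1.  120.4]
fin front level [  6.1   0.9 235.4]
fin front +3 [  7.1   0.9 232.4]
+7 [  8.4   0.9 228.4]
[26. 25. 24. 25. 37. 75. 74. 74. 74. 75. 75. 75. 74. 74. 51. 22. 22. 23.
 23. 22.] [ 22.  25.  24.  53.  74.  75.  75.  75.  74.  74.  74.  31.  23.  24.
 148.]
```

The dark blob stayed put in c5 and c6, so it belongs to the bit: it is the front fin's end, not the recess. Handle geometry and networks also put the driver axis about 3 mm ahead of the TCP along tool x. I'll re-centre with that.

Request:
play_rows:
  increments:
    - {"offset": [0, 0, -5], "twist": -0.1, "grip": 0.1}
    - {"offset": [-1, 1.6, -8], "twist": -0.22, "grip": 0.1}
    - {"offset": [-2.1, 3.3, -8], "twist": -0.34, "grip": 0.1}
    - {"offset": [-2.1, 3.3, -8], "twist": -0.46, "grip": 0.1}
    - {"offset": [-2.1, 3.3, -8], "twist": -0.58, "grip": 0.1}

```text
time: 16.62
tool_pos: [0.621, -0.0215, 0.3061]
tool_rot: [-0.001, 0.666, 0.746, -0.0]
contact_force: [0.1, 0.0, -1.7]
gripper_width: 0.343
```

Request:
play_rows:
  increments:
    - {"offset": [0, 0, 0], "twist": -0.12, "grip": 0.1}
    - {"offset": [0, 0, 0], "twist": -0.24, "grip": 0.1}
    - {"offset": [0, 0, 0], "twist": -0.24, "grip": 0.1}
    - {"offset": [0, 0, 0], "twist": -0.24, "grip": 0.1}

```text
time: 16.95
tool_pos: [0.621, -0.0214, 0.3063]
tool_rot: [-0.001, 0.576, 0.817, -0.0]
contact_force: [0.3, -0.3, -0.2]
gripper_width: 0.333
```

```bash
python3 -c "
from h import *
A={}
for i in range(4):
  for cam in ('wrist','scene'):
    im=look(cam)
    for q in ('driver_tip','screw_mouth'):
        for r in manip.tip_of(q,cam):
            x=world(cam,r['xyz'])
            if abs(x-[.621,-.019,.068]).max()<.012: A.setdefault((cam,q),[]).append(x)
for k,v in A.items(): print(k,len(v),np.median(v,0).round(4),np.std(v,0).round(4))
delta([.6215,-.0215,.30])
"
```

```text
('wrist', 'driver_tip') 4 [ 0.6177 -0.0195  0.0701] [0.0005 0.0017 0.0006]
('wrist', 'screw_mouth') 4 [ 0.6225 -0.02    0.0681] [0.0018 0.0013 0.0017]
('scene', 'driver_tip') 4 [ 0.6166 -0.021   0.0716] [0.0009 0.0009 0.001 ]
('scene', 'screw_mouth') 4 [ 0.6215 -0.0184  0.0654] [0.0012 0.0013 0.0025]
t 18.15 pos [ 0.6213 -0.0215  0.3072] yaw 1.917 zax [ 0.  0. -1.] F [ 0.  -0.2 -0.7] w 0.334 j [-0.15  0.12  1.71  0.    1.31 -0.5 ]
tool mm [-0.1  0.2  7.2]
```

Request:
play_rows:
  increments:
    - {"offset": [0.2, 0, 3], "twist": 0, "grip": 0.1}
    - {"offset": [0.2, 0, 5.5], "twist": 0, "grip": 0.1}
    - {"offset": [0.2, 0, 7], "twist": 0, "grip": 0.1}
    - {"offset": [0.2, 0, 7.5], "twist": 0, "grip": 0.1}
    - {"offset": [0.2, 0, 7.5], "twist": 0, "grip": 0.1}

```text
time: 18.57
tool_pos: [0.6211, -0.0213, 0.2993]
tool_rot: [-0.0, 0.575, 0.818, -0.0]
contact_force: [-0.4, 0.7, -0.9]
gripper_width: 0.334
```

Request:
play_rows:
  increments:
    - {"offset": [0, 0, 0.5], "twist": 0, "grip": 0.1}
    - {"offset": [0, 0, 1], "twist": 0, "grip": 0.1}
    - {"offset": [0, 0, 1], "twist": 0, "grip": 0.1}

```text
time: 18.82
tool_pos: [0.6213, -0.0214, 0.2988]
tool_rot: [0.0, 0.575, 0.818, 0.0]
contact_force: [0.5, -0.3, -1.4]
gripper_width: 0.338
```

It has dropped below the earlier contact height with no force, so it is entering the recess. Now I'll seat it.

Request:
play_rows:
  increments:
    - {"offset": [0, 0, 0.7], "twist": 0, "grip": 0.1}
    - {"offset": [0, 0, 1.4], "twist": 0, "grip": 0.1}
    - {"offset": [0, 0, 1.5], "twist": 0, "grip": 0.1}
    - {"offset": [0, 0, 1.5], "twist": 0, "grip": 0.1}

```text
time: 19.15
tool_pos: [0.6214, -0.0216, 0.2979]
tool_rot: [0.001, 0.575, 0.818, -0.0]
contact_force: [-1.1, -1.8, 2.4]
gripper_width: 0.336
```

Request:
play_rows:
  increments:
    - {"offset": [0, 0, 0.7], "twist": 0, "grip": 0.1}
    - {"offset": [0, 0, 1.4], "twist": 0, "grip": 0.1}
    - {"offset": [0, 0, 1.5], "twist": 0, "grip": 0.1}
    - {"offset": [0, 0, 1.5], "twist": 0, "grip": 0.1}

```text
time: 19.48
tool_pos: [0.6215, -0.0219, 0.2972]
tool_rot: [0.001, 0.575, 0.818, -0.001]
contact_force: [-2.4, -3.6, 6.1]
gripper_width: 0.339
```

```bash
python3 -c "
from h import *
delta([.621,-.0215,.30]); print(manip.state()['ft_torque'])"
```

```text
t 19.48 pos [ 0.6215 -0.0219  0.2972] yaw 1.917 zax [ 0.    -0.002 -1.   ] F [-2.4 -3.6  6.1] w 0.339 j [-0.15  0.13  1.71 -0.    1.3  -0.5 ]
tool mm [ 0.5 -0.3 -2.8]
[-0.69953744  0.69590343  0.027217  ]
```

Request:
play_rows:
  increments:
    - {"offset": [-0.3, -0.4, 0.5], "twist": 0, "grip": 0.1}
    - {"offset": [-0.6, -0.8, 1], "twist": 0, "grip": 0.1}
    - {"offset": [-0.6, -0.8, 1.5], "twist": 0, "grip": 0.1}
    - {"offset": [-0.6, -0.8, 1.5], "twist": 0, "grip": 0.1}

```text
time: 19.82
tool_pos: [0.6212, -0.0224, 0.2971]
tool_rot: [0.001, 0.575, 0.818, 0.0]
contact_force: [-3.8, -2.0, 10.2]
gripper_width: 0.339
```

```bash
python3 -c "
from h import *
delta([.621,-.0215,.30]); print(manip.state()['ft_torque'])"
```

```text
t 19.82 pos [ 0.6212 -0.0224  0.2971] yaw 1.917 zax [ 0.002 -0.001 -1.   ] F [-3.8 -2.  10.2] w 0.339 j [-0.16  0.13  1.71 -0.    1.29 -0.5 ]
tool mm [ 1.   0.1 -2.9]
[-0.35072846  0.83995657  0.03170897]
```

Request:
play_rows:
  increments:
    - {"offset": [0.2, -0.6, 1], "twist": 0, "grip": 0.1}
    - {"offset": [0.5, -1.2, 2], "twist": 0, "grip": 0.1}
    - {"offset": [0.5, -1.6, 2.5], "twist": 0, "grip": 0.1}
    - {"offset": [0.5, -1.6, 2.5], "twist": 0, "grip": 0.1}

```text
time: 20.15
tool_pos: [0.6204, -0.0225, 0.2969]
tool_rot: [0.003, 0.575, 0.818, 0.001]
contact_force: [-3.4, -1.5, 16.0]
gripper_width: 0.338
```

```bash
python3 -c "
from h import *
delta([.621,-.0215,.30]); print(manip.state()['ft_torque'])"
```

```text
t 20.15 pos [ 0.6204 -0.0225  0.2969] yaw 1.917 zax [ 0.006 -0.001 -1.   ] F [-3.4 -1.5 16. ] w 0.338 j [-0.16  0.13  1.72 -0.    1.29 -0.5 ]
tool mm [ 0.7  0.9 -3.1]
[-0.14684385  0.93826447  0.00635966]
```

Request:
play_rows:
  increments:
    - {"offset": [0.2, -0.5, 1], "twist": 0, "grip": 0.1}
    - {"offset": [0.4, -1, 1.7], "twist": 0, "grip": 0.1}
    - {"offset": [0.4, -1, 1.7], "twist": 0, "grip": 0.1}
    - {"offset": [0.4, -1, 1.7], "twist": 0, "grip": 0.1}

```text
time: 20.48
tool_pos: [0.6198, -0.0225, 0.2967]
tool_rot: [0.004, 0.575, 0.818, 0.002]
contact_force: [-4.7, -1.5, 20.4]
gripper_width: 0.332
```

Request:
play_rows:
  increments:
    - {"offset": [0, -0.1, 0.1], "twist": 0.05, "grip": 0.1}
    - {"offset": [0, -0.3, 0.2], "twist": 0.1, "grip": 0.1}
    - {"offset": [0.1, -0.4, 0.2], "twist": 0.15, "grip": 0.1}
    - {"offset": [0.1, -0.5, 0.3], "twist": 0.2, "grip": 0.1}

```text
time: 20.82
tool_pos: [0.6193, -0.0226, 0.2965]
tool_rot: [0.003, 0.654, 0.756, 0.002]
contact_force: [-5.4, -0.8, 21.7]
gripper_width: 0.337
```

```bash
python3 -c "
from h import *
delta([.621,-.0215,.30]); print(manip.state()['ft_torque'])"
```

```text
t 20.82 pos [ 0.6193 -0.0226  0.2965] yaw 1.715 zax [ 0.008 -0.001 -1.   ] F [-5.4 -0.8 21.7] w 0.337 j [-0.16  0.13  1.72 -0.    1.29 -0.3 ]
tool mm [ 0.8  1.9 -3.5]
[-0.27793676  1.16590952  0.15229455]
```

Torque is about 0.15 N·m with 21.7 N of push, so it is engaged and the screw is turning. Continuing.

Request:
play_rows:
  increments:
    - {"offset": [0, -0.2, 0.05], "twist": 0.06, "grip": 0.1}
    - {"offset": [0.1, -0.4, 0.1], "twist": 0.12, "grip": 0.1}
    - {"offset": [0.1, -0.6, 0.2], "twist": 0.18, "grip": 0.1}
    - {"offset": [0.2, -0.8, 0.25], "twist": 0.24, "grip": 0.1}
    - {"offset": [0.2, -1, 0.3], "twist": 0.3, "grip": 0.1}

```text
time: 21.23
tool_pos: [0.6182, -0.0225, 0.2961]
tool_rot: [0.003, 0.76, 0.65, 0.002]
contact_force: [-4.0, -0.7, 22.1]
gripper_width: 0.336
```

```bash
python3 -c "
from h import *
delta([.621,-.0215,.30]); print(manip.state()['ft_torque'])"
```

```text
t 21.23 pos [ 0.6182 -0.0225  0.2961] yaw 1.414 zax [ 0.008 -0.001 -1.   ] F [-4.  -0.7 22.1] w 0.336 j [-0.16  0.12  1.72 -0.    1.29  0.  ]
tool mm [ 1.4  2.6 -3.9]
[-0.15276413  1.05609135  0.12857487]
```

Request:
play_rows:
  increments:
    - {"offset": [0, -0.2, 0.05], "twist": 0.06, "grip": 0.1}
    - {"offset": [0.1, -0.35, 0.1], "twist": 0.12, "grip": 0.1}
    - {"offset": [0.1, -0.5, 0.2], "twist": 0.18, "grip": 0.1}
    - {"offset": [0.2, -0.7, 0.3], "twist": 0.24, "grip": 0.1}
    - {"offset": [0.2, -0.85, 0.35], "twist": 0.3, "grip": 0.1}

```text
time: 21.65
tool_pos: [0.6174, -0.0222, 0.2957]
tool_rot: [0.003, 0.849, 0.529, 0.003]
contact_force: [-5.2, -0.6, 21.1]
gripper_width: 0.333
```

```bash
python3 -c "
from h import *
delta([.621,-.0215,.30]); print(manip.state()['ft_torque'])"
```

```text
t 21.65 pos [ 0.6174 -0.0222  0.2957] yaw 1.114 zax [ 0.007 -0.001 -1.   ] F [-5.2 -0.6 21.1] w 0.333 j [-0.16  0.12  1.73 -0.    1.29  0.3 ]
tool mm [ 2.2  3.  -4.3]
[-0.16010351  1.11780698  0.17004824]
```

Request:
play_rows:
  increments:
    - {"offset": [0, -0.2, 0.1], "twist": 0.06, "grip": 0.1}
    - {"offset": [0, -0.35, 0.2], "twist": 0.12, "grip": 0.1}
    - {"offset": [0.1, -0.5, 0.3], "twist": 0.18, "grip": 0.1}
    - {"offset": [0.1, -0.7, 0.4], "twist": 0.24, "grip": 0.1}
    - {"offset": [0.2, -0.85, 0.45], "twist": 0.3, "grip": 0.1}

```text
time: 22.07
tool_pos: [0.6167, -0.0216, 0.2953]
tool_rot: [0.002, 0.918, 0.396, 0.003]
contact_force: [-5.2, -0.9, 20.4]
gripper_width: 0.335
```

```bash
python3 -c "
from h import *
delta([.621,-.0215,.30]); print(manip.state()['ft_torque'])"
```

```text
t 22.07 pos [ 0.6167 -0.0216  0.2953] yaw 0.814 zax [ 0.007 -0.001 -1.   ] F [-5.2 -0.9 20.4] w 0.335 j [-0.16  0.12  1.73 -0.    1.28  0.6 ]
tool mm [ 3.   3.1 -4.7]
[-0.09412587  1.15561113  0.12646291]
```

Request:
play_rows:
  increments:
    - {"offset": [0, -0.2, 0.2], "twist": 0.06, "grip": 0.1}
    - {"offset": [0, -0.35, 0.35], "twist": 0.12, "grip": 0.1}
    - {"offset": [0.1, -0.5, 0.45], "twist": 0.18, "grip": 0.1}
    - {"offset": [0.1, -0.7, 0.55], "twist": 0.24, "grip": 0.1}
    - {"offset": [0.2, -0.85, 0.65], "twist": 0.3, "grip": 0.1}

```text
time: 22.48
tool_pos: [0.6162, -0.0208, 0.2949]
tool_rot: [0.001, 0.967, 0.254, 0.003]
contact_force: [-6.3, -0.9, 23.4]
gripper_width: 0.336
```

```bash
python3 -c "
from h import *
delta([.621,-.0215,.30]); print(manip.state()['ft_torque'])"
```

```text
t 22.48 pos [ 0.6162 -0.0208  0.2949] yaw 0.514 zax [ 0.007 -0.001 -1.   ] F [-6.3 -0.9 23.4] w 0.336 j [-0.15  0.12  1.73 -0.    1.28  0.9 ]
tool mm [ 3.8  3.  -5.1]
[-0.11105177  1.2574899   0.13016751]
```

Request:
play_rows:
  increments:
    - {"offset": [0, -0.2, 0.05], "twist": 0.075, "grip": 0.1}
    - {"offset": [0.1, -0.4, 0.15], "twist": 0.15, "grip": 0.1}
    - {"offset": [0.1, -0.6, 0.25], "twist": 0.225, "grip": 0.1}
    - {"offset": [0.2, -0.85, 0.35], "twist": 0.3, "grip": 0.1}
    - {"offset": [0.2, -1.05, 0.45], "twist": 0.375, "grip": 0.1}

```text
time: 22.9
tool_pos: [0.6159, -0.0198, 0.2944]
tool_rot: [0.001, 0.998, 0.069, 0.004]
contact_force: [-5.1, -0.2, 22.1]
gripper_width: 0.34
```

```bash
python3 -c "
from h import *
delta([.621,-.0215,.30]); print(manip.state()['ft_torque'])"
```

```text
t 22.9 pos [ 0.6159 -0.0198  0.2944] yaw 0.138 zax [ 0.007 -0.001 -1.   ] F [-5.1 -0.2 22.1] w 0.34 j [-0.15  0.12  1.73 -0.    1.28  1.28]
tool mm [ 4.8  2.4 -5.5]
[-0.092786    1.26554238  0.11992479]
```

102° by yaw, and a 2.3 mm sink, which agrees with about 103°. Unloading and lifting straight off.

Request:
play_rows:
  increments:
    - {"offset": [1.5, 0.2, -4], "twist": 0, "grip": 0.1}
    - {"offset": [2.5, 0.3, -8], "twist": 0, "grip": 0.1}
    - {"offset": [2.5, 0.3, -14], "twist": 0, "grip": 0.1}
    - {"offset": [2.5, 0.3, -35], "twist": 0, "grip": 0.1}
    - {"offset": [2.5, 0.3, -70], "twist": 0, "grip": 0.1}

```text
time: 23.32
tool_pos: [0.615, -0.0191, 0.352]
tool_rot: [-0.002, 0.997, 0.071, -0.005]
contact_force: [0.1, 0.4, -1.3]
gripper_width: 0.339
```

```bash
python3 -c "
from h import *
delta([.557,-.2632,.36]); print(manip.state()['ft_torque'])"
```

```text
t 23.32 pos [ 0.615  -0.0191  0.352 ] yaw 0.142 zax [-0.011  0.003 -1.   ] F [ 0.1  0.4 -1.3] w 0.339 j [-0.15  0.07  1.68  0.    1.4   1.28]
tool mm [-92.  233.4  -8. ]
[ 0.03148595  0.00818625 -0.00925835]
```

Request:
play_rows:
  increments:
    - {"offset": [-13, 34, -3], "twist": -0.12, "grip": 0.1}
    - {"offset": [-26, 68, -5], "twist": -0.24, "grip": 0.1}
    - {"offset": [-40, 102, -5], "twist": -0.36, "grip": 0.1}
    - {"offset": [-53, 136, -5], "twist": -0.48, "grip": 0.1}
    - {"offset": [-66, 170, -5], "twist": -0.6, "grip": 0.1}

```text
time: 23.73
tool_pos: [0.5745, -0.1982, 0.3616]
tool_rot: [-0.001, 0.931, 0.366, -0.0]
contact_force: [0.2, -1.0, -0.7]
gripper_width: 0.342
```

Request:
play_rows:
  increments:
    - {"offset": [0, 0, 0], "twist": -0.12, "grip": 0.1}
    - {"offset": [0, 0, 0], "twist": -0.24, "grip": 0.1}
    - {"offset": [0, 0, 0], "twist": -0.36, "grip": 0.1}
    - {"offset": [0, 0, 0], "twist": -0.48, "grip": 0.1}
    - {"offset": [0, 0, 0], "twist": -0.6, "grip": 0.1}

```text
time: 24.15
tool_pos: [0.575, -0.1971, 0.3613]
tool_rot: [-0.001, 0.781, 0.624, -0.0]
contact_force: [-0.2, 0.5, -0.6]
gripper_width: 0.338
```

```bash
python3 -c "
from h import *
delta([.557,-.2632,.34])"
```

```text
t 24.15 pos [ 0.575  -0.1971  0.3613] yaw 1.348 zax [-0.001  0.002 -1.   ] F [-0.2  0.5 -0.6] w 0.338 j [-0.45  0.04  1.7   0.    1.4  -0.23]
tool mm [-68.5  -2.9  21.2]
```

Request:
play_rows:
  increments:
    - {"offset": [-25, -1, 5], "twist": -0.12, "grip": 0.1}
    - {"offset": [-50, -2, 10], "twist": -0.24, "grip": 0.1}
    - {"offset": [-68.5, -3, 20], "twist": -0.36, "grip": 0.1}
    - {"offset": [-68.5, -3, 20], "twist": -0.48, "grip": 0.1}
    - {"offset": [-68.5, -3, 20], "twist": -0.53, "grip": 0.1}

```text
time: 24.57
tool_pos: [0.556, -0.2639, 0.3402]
tool_rot: [-0.002, 0.592, 0.806, 0.0]
contact_force: [0.6, 1.1, -1.4]
gripper_width: 0.338
```

Request:
play_rows:
  increments:
    - {"offset": [0, 0, 0], "twist": 0, "grip": 0.1}
    - {"offset": [0, 0, 0], "twist": 0, "grip": 0.1}
    - {"offset": [0, 0, 0], "twist": 0, "grip": 0.1}

```text
time: 24.82
tool_pos: [0.5568, -0.2629, 0.3421]
tool_rot: [-0.0, 0.593, 0.805, 0.0]
contact_force: [-0.4, 0.5, -1.5]
gripper_width: 0.334
```

```bash
python3 -c "
from h import *
look('wrist','w8'); delta([.557,-.2632,.2404])
print([(np.round(world('wrist',r['xyz']),4).tolist(),round(r['p'],2)) for q in ('driver_tip','driver_stand_hole0') for r in manip.tip_of(q,'wrist')])
im=cv2.imread('pics/w8.png')[150:330,200:440]; cv2.imwrite('pics/w8c.png',cv2.resize(im,None,fx=3,fy=3,interpolation=2))"
```

```text
t 24.87 pos [ 0.5569 -0.2628  0.3423] yaw 1.871 zax [-0.  0. -1.] F [ 0.  -1.2 -2.4] w 0.34 j [-0.56  0.08  1.69  0.    1.37 -0.86]
tool mm [ -0.4  -0.  101.9]
[([0.5561, -0.2602, 0.1082], 0.87), ([0.5517, -0.2604, 0.0537], 0.75)]
```

View pics/w8c.png

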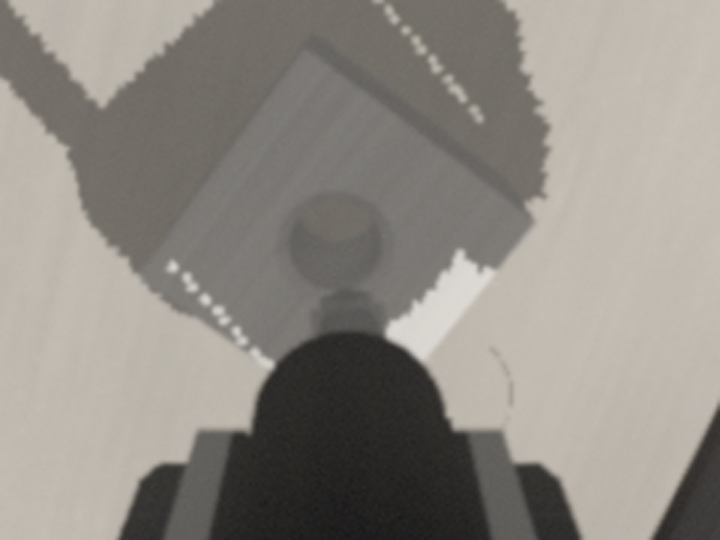

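The hole is visible at crop (336,240), i.e. px (312,230), with the bit at crop (347,305). A numeric check that they line up:

```bash
python3 -c "
from h import *
s=manip.state();p=s['tool_pos'];q=s['tool_rot'];M=R.from_quat([q[1],q[2],q[3],q[0]]).as_matrix()
print('hole in tool',(M.T@(atz('wrist',(312,230),.05)-p)*1000).round(1)); delta([.557,-.2632,.2404])"
```

```text
hole in tool [  4.   -2.3 292.5]
t 24.97 pos [ 0.5569 -0.2629  0.3425] yaw 1.872 zax [ 0.  0. -1.] F [-0.   0.  -1.1] w 0.334 j [-0.56  0.08  1.69  0.    1.37 -0.86]
tool mm [ -0.3  -0.  102.1]
```

Request:
play_rows:
  increments:
    - {"offset": [0.3, -1.5, 20], "twist": 0, "grip": 0.1}
    - {"offset": [0.3, -1.5, 40], "twist": 0, "grip": 0.1}
    - {"offset": [0.3, -1.5, 52], "twist": 0, "grip": 0.1}
    - {"offset": [0.3, -1.5, 60], "twist": 0, "grip": 0.1}
    - {"offset": [0.3, -1.5, 65], "twist": 0, "grip": 0.1}

```text
time: 25.38
tool_pos: [0.5551, -0.2631, 0.2761]
tool_rot: [-0.001, 0.593, 0.805, -0.0]
contact_force: [-0.5, 0.1, -1.9]
gripper_width: 0.339
```

Request:
play_rows:
  increments:
    - {"offset": [0, 0, 10], "twist": 0, "grip": 0.1}
    - {"offset": [0, 0, 20], "twist": 0, "grip": 0.1}
    - {"offset": [0, 0, 28], "twist": 0, "grip": 0.1}
    - {"offset": [0, 0, 33], "twist": 0, "grip": 0.1}
    - {"offset": [0, 0, 33], "twist": 0, "grip": 0.1}

```text
time: 25.8
tool_pos: [0.5548, -0.2631, 0.2428]
tool_rot: [-0.001, 0.593, 0.805, -0.0]
contact_force: [-1.3, 0.3, -1.4]
gripper_width: 0.337
```

Request:
play_rows:
  increments:
    - {"offset": [0, 0, 1], "twist": 0, "grip": 0.1}
    - {"offset": [0, 0, 2], "twist": 0, "grip": 0.1}
    - {"offset": [0, 0, 3], "twist": 0, "grip": 0.1}
    - {"offset": [0, 0, 3], "twist": 0, "grip": 0.1}

```text
time: 26.13
tool_pos: [0.5554, -0.2634, 0.2418]
tool_rot: [0.0, 0.593, 0.805, 0.0]
contact_force: [-0.2, 0.7, -0.9]
gripper_width: 0.335
```

Request:
play_rows:
  increments:
    - {"offset": [0, 0, 1], "twist": 0, "grip": 0.1}
    - {"offset": [0, 0, 1.5], "twist": 0, "grip": 0.1}
    - {"offset": [0, 0, 1.5], "twist": 0, "grip": 0.1}
    - {"offset": [0, 0, 1.5], "twist": 0, "grip": 0.1}

```text
time: 26.47
tool_pos: [0.5554, -0.2634, 0.2404]
tool_rot: [0.0, 0.593, 0.805, 0.0]
contact_force: [-0.4, 0.5, 0.7]
gripper_width: 0.335
```

Request:
play_rows:
  increments:
    - {"offset": [0, 0, 1], "twist": 0, "grip": 0.1}
    - {"offset": [0, 0, 1.5], "twist": 0, "grip": 0.1}
    - {"offset": [0, 0, 1.5], "twist": 0, "grip": 0.1}
    - {"offset": [0, 0, 1.5], "twist": 0, "grip": 0.1}

```text
time: 26.8
tool_pos: [0.5556, -0.2635, 0.2404]
tool_rot: [0.0, 0.593, 0.805, -0.0]
contact_force: [-5.1, 1.6, 9.9]
gripper_width: 0.338
```

The handle bottomed at TCP 0.2404, the same height as when I picked it up. Releasing.

Request:
play_rows:
  increments:
    - {"offset": [0, 0, -1.5], "twist": 0, "grip": 0.1}
    - {"offset": [0, 0, -1.5], "twist": 0, "grip": 0.5}
    - {"offset": [0, 0, -1.5], "twist": 0, "grip": 1}
    - {"offset": [0, 0, -1.5], "twist": 0, "grip": 1}
    - {"offset": [0, 0, -1.5], "twist": 0, "grip": 1}

```text
time: 27.22
tool_pos: [0.5552, -0.2633, 0.2397]
tool_rot: [-0.0, 0.593, 0.805, -0.0]
contact_force: [0.2, -0.5, 0.1]
gripper_width: 0.889
```

Request:
play_rows:
  increments:
    - {"offset": [0, 0, 0], "twist": 0, "grip": 1}
    - {"offset": [0, 0, 0], "twist": 0, "grip": 1}
    - {"offset": [0, 0, -20], "twist": 0, "grip": 1}
    - {"offset": [0, 0, -50], "twist": 0, "grip": 1}
    - {"offset": [0, 0, -85], "twist": 0, "grip": 1}

```text
time: 27.63
tool_pos: [0.5545, -0.2629, 0.3232]
tool_rot: [-0.003, 0.593, 0.805, -0.0]
contact_force: [-0.9, -0.5, -0.2]
gripper_width: 0.996
```

Request:
play_rows:
  increments:
    - {"offset": [0, 0, -30], "twist": 0, "grip": 1}
    - {"offset": [-30, 0, -40], "twist": 0, "grip": 1}
    - {"offset": [-60, 0, -40], "twist": 0, "grip": 1}
    - {"offset": [-60, 0, -40], "twist": 0, "grip": 1}

```text
time: 27.97
tool_pos: [0.5738, -0.3243, 0.3671]
tool_rot: [0.003, 0.594, 0.804, -0.001]
contact_force: [0.2, 0.2, -0.1]
gripper_width: 0.997
```

```bash
python3 -c "
from h import *
delta([0,0,0])
look('wrist');a=[(np.round(world('wrist',r['xyz']),4).tolist(),round(r['p'],2)) for q in ('driver_grip','driver_stand_hole0') for r in manip.tip_of(q,'wrist')]
look('scene');b=[(q,np.round(world('scene',r['xyz']),4).tolist(),round(r['p'],2)) for q in ('driver_grip','screw_mouth','jar_white','pot_cream') for r in manip.tip_of(q,'scene')]
print(a);print(*b,sep='\n')
im=look('wrist'); g=im.mean(2); T=np.array(manip.get_calibration('wrist')['T'])
# upright check: centroid of dark handle top vs expected
c=proj('wrist',[.556,-.264,.12]);print(c)
cv2.imwrite('pics/w9.png',im)"
```

```text
t 27.97 pos [ 0.5738 -0.3243  0.3671] yaw 1.869 zax [ 0.003 -0.004 -1.   ] F [ 0.2  0.2 -0.1] w 0.997 j [-0.63  0.15  1.57 -0.    1.41 -0.93]
tool mm [ 480.6 -453.8  363.6]
[]
('driver_grip', [0.5545, -0.2617, 0.0838], 0.85)
('screw_mouth', [0.4783, -0.5299, 0.0829], 0.65)
('screw_mouth', [0.4755, 0.3978, 0.0818], 0.59)
('screw_mouth', [0.6229, -0.022, 0.0636], 0.42)
('jar_white', [0.3761, -0.1016, 0.0028], 0.66)
('pot_cream', [0.6827, -0.0743, 0.0007], 0.46)
[315.602535   160.15678766]
```

```bash
python3 -c "
from h import *
g=cv2.imread('pics/w9.png').mean(2)
m=(g<45).astype('uint8'); m[300:]=0
n,l,s,c=cv2.connectedComponentsWithStats(m)
print([(s[i].tolist(),c[i].round()) for i in range(1,n) if s[i,4]>100])
for z in (.12,.05): print(z,proj('wrist',[.5555,-.2615,z]).round(1))
print(manip.job_done())"
```

```text
[([293, 141, 48, 37, 418], array([318., 167.])), ([476, 213, 20, 21, 305], array([485., 223.])), ([470, 215, 85, 85, 1699], array([519., 247.])), ([575, 240, 32, 42, 923], array([591., 261.])), ([557, 283, 29, 17, 325], array([573., 293.]))]
0.12 [316.1 155.8]
0.05 [316.1 150.2]
the job is handed in; nothing more can be done
None
```

The proud screw on the smallest box has been turned about a quarter turn and left standing. The driver is back in its stand, and I handed the job in at about 28 s. The hand-in gives no verdict.

- **Driving the screw:** I turned it clockwise with 20–23 N of push and about 0.13 N·m of torque. The tool turned 102°. The screw sank about 2.3 mm, which fits about 103°.
- **Return:** The driver bottomed in its stand at the same height as when I picked it up (TCP 0.2404 m). The fingers were then opened and backed clear.
- **Last checks:** The scene-camera network put the middle of the driver's handle 84 mm above the worktop, where 85 mm is expected. The jar and pot were where they started.
- **Failed or disagreed:**
    - **First tries to seat the bit:** I first took part of the bit for the recess. The first two tries (one with a twist sweep) therefore rode on the screw head at under 10 N before I re-centred and seated it. The torque then was well below the 0.13 N·m the screw resists with.
    - **Tip position:** The networks and my picture readings differed by 2–4 mm on where the bit tip was.
    - **Not checked:** In the last look the wrist-camera network reported neither the driver nor the stand hole. I did not look at the marker again, and I viewed no picture after the release.

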